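# Put the sugar scoop on its hook and shut the sugar pot

## Robot

A 6-joint arm with a two-finger parallel gripper is mounted at the origin on the work surface. World frame = base frame: x ahead of the robot, y to its left, z up, the work surface at z = 0. Lengths are in m, angles in rad, forces in N, time in s.
With the tool pointing down it reaches from about 0.325 to 0.775 m from the base axis. Payload 5.5 kg.
Tool frame: the origin (TCP) lies on the centre line of the jaws, within the pads' length; the fingertips stand 19 mm ahead of it and the grasp point (between the pads) is the TCP; z points along the fingers, y is the direction in which the jaws open and shut (so a half turn about z gives the same grasp; the last joint's range is limited). The gripper opens to 85 mm and grips with 20 to 120 N. Pads are 22 mm wide; open, the fingers measure 114 mm over their backs; the gripper's body (76 mm by 85 mm) begins 54 mm behind the grasp point. The pads swing forward as they close: fully open they stand 13 mm farther back than shut.
Start: joints at [-0.057, 0.091, 1.231, -0, 1.82, -0.057], TCP at [0.6, -0, 0.25] pointing down, gripper open.
Joint ranges: [-2.87, 2.87], [-0.86, 2.18], [0.17, 2.46], [-1.51, 4.65], [0.06, 2.69], [-2.65, 2.65]. Speed limits (rad/s): [2.57, 2.57, 3.01, 3.14, 3.14, 3.14].

## Interface

Orientations are given as a rotation vector (axis times angle).
In Python, from plant import sensors, imaging, sign_off gives the robot as it stands. The module is installed in compiled form; this text tells all that it offers.
- The arm moves only by the tool carry_out, never from a script. Its argument "moves" is a list of rows, each an object with "gripper": the closure in counts, from 0 (fully open) to 255 (shut); "slide": the shift along the tool's x, y, z as a fraction of full scale, a list of three; "rot": the turn, a rotation vector about the tool's x, y, z as a fraction of full scale, a list of three. In form: [{"gripper": gripper, "slide": [tx, ty, tz], "rot": [ax, ay, az]}, ...]. A call has 1 to 12 rows; each row shifts and turns the commanded pose from where the row before left it, along the tool's axes as they then stand; what a row does not reach is not made up. Full scale, the value 1, is 0.5 m for a shift and 0.5 rad for a turn. A row lasts 1/10 s, in which the tool goes at most 50 mm and 8.59 degrees, less where a joint would pass 70% of its speed; a pose out of reach is approached as far as the arm can. A call with a number of a shift or a turn outside -1 to 1 is refused whole. A call with a gripper value outside its range is refused whole. The fingers move at their own pace and stop on an object; "force" is the grip in N (left out, the last holds). Time passes only in rows, so rows that do not move let the fingers close. It gives the time, the measured TCP pose, the force and the opening at its end, in the units of the state.
- sensors.get_obs(): the state, without advancing time (a new reading comes with each control period).
- imaging.get_image(name): name is "scene" or "side" or "wrist"; returns a dict with "image" (400x640x3 uint8, blue, green, red), "fx", "fy", "cx", "cy" (pixels), "R" (3x3) and "t" (3): a world point X has camera coordinates R X + t. Camera axes: x right, y down, z forward; pixel columns grow to the right and rows downward; lengths in m; the calibration is good to about 2 mm. A picture is of the moment at which its call begins. There is no depth.
- sign_off(): hands the job in, once; it reports no verdict.
The state is a dict: "time_s": time; "joints": joint angles; "joint_velocities": joint speeds; "joint_efforts": joint torques, N m; "position": TCP position; "eef_rot": TCP orientation; "ft_force": force on the tool from outside, world axes, zero at the start; "ft_torque": the same for the moment, N m; "gripper_width": finger opening in m.
Only numpy, scipy, OpenCV 4.12 (cv2) and the standard library are available. Lean on these libraries where they do the work, as an engineer would, in place of code of your own. Each camera call takes 0.05 s, during which the arm holds its last target. There are 200 camera calls.

## Task

Put the sugar away: take the scoop out of the sugar pot and hang it by the window in its handle on the steel hook of the pine plank, and while you still hold it, tug it gently downwards for a moment to make sure the hook has it before you let go. Then swing the sugar pot's lid shut and press down on it for a moment so that it is fully home, and leave the other kitchen things where they stand.

Things in the scene. Friction and masses are not known exactly. Their poses are not given: they have to be found in the camera images.
- scoop: Steel sugar scoop, 154 mm tall, 0.09 to 0.15 kg, at first upright in the pot. Origin: middle of its underside; z up the handle, x across its width, y its thickness. z 0-50: box bowl 44 (x) by 22 (y), open to +y; z 50-83: neck 30 wide; z 83-118: window through the handle along y, 26 wide, 35 tall, between 8 mm rails; z 118-154: solid tab 42 wide, the place to grip (across y). Handle 6 mm thick.
- scoop_eye (a point): Middle of the window's upper edge on the scoop (118 mm above its origin, 36 mm below the top of the tab): this edge rests on the hook when it hangs. Axes as the scoop's.
- hook_seat (a point): Top of the dip in the steel hook, where the window edge rests. The hook is a 9 mm round bar from the plank's front edge towards the robot (-x): level for 58 mm, then the dip (78 mm out, 6 mm lower), then an upturned end, its tip 32 mm beyond the seat and 17 mm higher. Axes as the world's when unloaded. Only things under 80 mm tall stand below.
- hook (a joint): Springy give of the hook, rad: 0 unloaded, grows as it is pulled down about a level axis along y, 75 mm behind the seat. 4.5 N m/rad: the seat sinks about 1 mm per 0.8 N (the scoop's weight alone: 1 to 2 mm, up to 0.03 rad). A gentle tug sinks it 5 to 12 mm (0.07 to 0.16 rad, 4 to 10 N).
- plank: Pine plank fixed along the low wall, 480 mm long (y), 18 mm thick; origin: on its front top edge, straight above the root of the hook, 155 mm from its right (-y) end; x towards the wall. The kettle stands on it left (+y) of the hook and a cup right of it.
- sugar_pot: Round stainless sugar pot, 96 mm across, rim 85 mm high, standing fast on the worktop. Origin: centre of its underside, z up; lid hinge on its +x side (away from the robot). Inside, a rectangular holder (50 mm along x, 27 along y, 42 deep, floor 6 mm above the origin) keeps the scoop upright, axes along the pot's; it lifts straight out.
- lid_hinge (a point): Middle of the lid's hinge line, 52 mm from the pot's centre along the pot's +x and 85.5 mm above its underside. The hinge line runs along the pot's y axis.
- pot_lid (a joint): Lid angle, rad: 0 shut and flush on the rim, grows as the lid opens upwards and back; at the start 1.7 to 1.95 (just past upright). Stiff hinge: it stays where it is left; moving it takes about 2 N at its front edge. To shut it, push its outer face (the one away from the robot) over towards the pot, then down.
- lid_top (a point): Centre of the lid's outer face. The lid is a flat plain disc 100 mm across, 5 mm thick, its centre 52 mm from the hinge line, with a 20 mm wide thumb tab reaching 111 mm from the hinge line. z points out of this face, up when shut (then 90.5 mm above the pot's underside).
- kettle: Red enamel kettle, 125 mm across, 145 mm tall, on the plank; leave alone. Origin: centre of its underside.
- teapot: Clear glass teapot with steel infuser, 116 mm across, 120 mm tall, on the worktop; leave alone. Origin: centre of its underside.
- cup_table: White ceramic cup, 76 mm across, 75 mm tall, on the worktop; leave alone. Origin: centre of its underside.
- cup_shelf: The same kind of cup, on the plank; leave alone. Origin: centre of its underside.
- jar: Small glass jar with steel cap, 64 mm across, 100 mm tall, on the worktop; leave alone. Origin: centre of its underside.
- saucer: White saucer, 130 mm across, 16 mm tall, on the worktop near the plank; leave alone. Origin: centre of its underside.
- teaspoon: Steel spoon, 140 mm long, lying on the worktop; leave alone. Origin: underside near its middle, x along it.
Mind the look-alikes: they are no part of the job. Leave any orange or turquoise look-alike of the sugar_pot alone.

How it is judged:
By the outcome, as a careful person would: the job done as asked, in the order asked, and still so for the second after the job is handed in, with the robot touching nothing.
It also fails if it takes over 58 s, if anything falls off the work surface, if the arm or the gripper's body presses on something with over 40 N, if the wrist force passes 120 N, or if a joint passes its speed limit or range.

## Working session

There is one attempt and no reset: what is moved stays moved. The work goes in short steps, Python scripts to look and compute and a tool call to move; the robot and the scene stay as the last step left them, time stands still between calls to the robot, and variables do not carry over. Pictures are saved under pics/ and viewed, about 8 in all and at most 12, crops included, and the job is handed in when it is done.

Besides the shell and the picture viewer there is one more tool, called after "Call:" as a command line: name --argument value ..., lists and objects as JSON in quotes. carry_out: Moves the arm, as the interface text tells. Its arguments: {"type":"object","properties":{"moves":{"type":"array","items":{"type":"object","properties":{"gripper":{"type":"number"},"slide":{"type":"array","items":{"type":"number"}},"rot":{"type":"array","items":{"type":"number"}}}}},"force":{"type":"number"}},"required":["moves"]}

```bash
mkdir -p pics; cat > h.py <<'E'
import numpy as np, cv2, pickle
from scipy.spatial.transform import Rotation as Rn
from plant import sensors, imaging
def grab(n,f):
    d=imaging.get_image(n); cv2.imwrite('pics/'+f+'.png',d['image']); pickle.dump(d,open(f+'.pkl','wb')); return d
def load(f): return pickle.load(open(f+'.pkl','rb'))
def ray(d,u,v):
    R=np.array(d['R']);t=np.array(d['t']); c=-R.T@t
    w=R.T@np.array([(u-d['cx'])/d['fx'],(v-d['cy'])/d['fy'],1]); return c,w/np.linalg.norm(w)
def onz(d,u,v,z):
    c,w=ray(d,u,v); return c+w*(z-c[2])/w[2]
def tri(*a):
    A=np.zeros((3,3));b=np.zeros(3);L=[]
    for d,u,v in a:
        c,w=ray(d,u,v);P=np.eye(3)-np.outer(w,w);A+=P;b+=P@c;L.append((c,P))
    X=np.linalg.solve(A,b); return X,[round(float(np.linalg.norm(P@(X-c)))*1e3,1) for c,P in L]
def proj(d,X):
    p=np.array(d['R'])@np.array(X)+np.array(d['t']); return d['fx']*p[0]/p[2]+d['cx'],d['fy']*p[1]/p[2]+d['cy']
E
python3 - <<'E'
from h import *
np.set_printoptions(precision=3,suppress=True)
a=grab('scene','s0');b=grab('side','d0');w=grab('wrist','w0')
for d in(a,b,w):
    print(-np.array(d['R']).T@np.array(d['t']),np.array(d['R'])[2],d['fx'])
o=sensors.get_obs();print(o['position'],o['eef_rot'],o['ft_force'])
E
```

```text
[0.845 0.396 1.11 ] [-0.267 -0.444 -0.855] 403.471106983737
[0.174 0.968 0.933] [ 0.256 -0.783 -0.567] 470.867225813941
[0.6   0.067 0.374] [-0.002 -0.265 -0.964] 284.8291944104761
[0.6   0.    0.249] [-2.221 -2.221  0.002] [-0.606  0.138 -0.272]
```

View pics/s0.png

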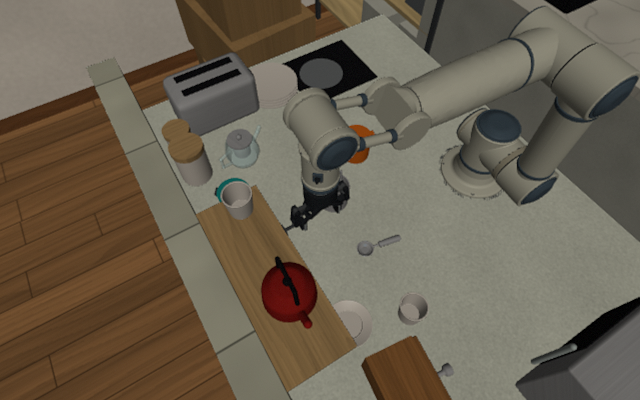

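View pics/d0.png

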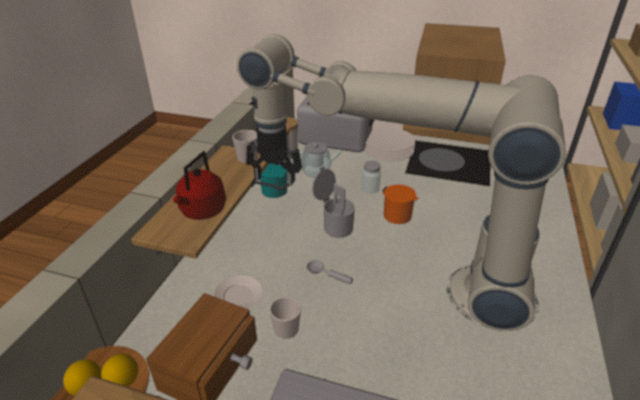

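Side view: the steel pot is at (339,218) with its scoop at (338,195) and its lid at (323,183). The look-alikes are orange at (398,204) and turquoise at (274,178). I choose the steel one. The arm hides it in the scene view. I'll check a close crop along with the wrist picture.

```bash
python3 - <<'E'
from h import *
np.set_printoptions(precision=3,suppress=True)
d=load('d0');s=load('s0')
print('pot base',onz(d,339,235,0),'rim',onz(d,339,205,.085),'scoop top',onz(d,339,187,.16), 'turq',onz(d,274,168,.085),'orange',onz(d,398,190,.085))
print('plank corner',onz(s,270,187,.2), onz(s,355,345,.2))
c=cv2.resize(d['image'][130:270,230:430],None,fx=4,fy=4,interpolation=cv2.INTER_CUBIC)[:, :]
w=load('w0')['image']
cv2.imwrite('pics/c0.png',np.vstack([cv2.resize(c,(560,392)),cv2.resize(w,None,fx=.875,fy=.875)[:200]*1]) if 0 else c[:560,:800])
E
```

```text
pot base [ 0.45 -0.12  0.  ] rim [ 0.463 -0.159  0.085] scoop top [ 0.461 -0.146  0.16 ] turq [ 0.733 -0.301  0.085] orange [ 0.305 -0.293  0.085]
plank corner [ 0.651 -0.172  0.2  ] [0.685 0.283 0.2  ]
```

View pics/c0.png

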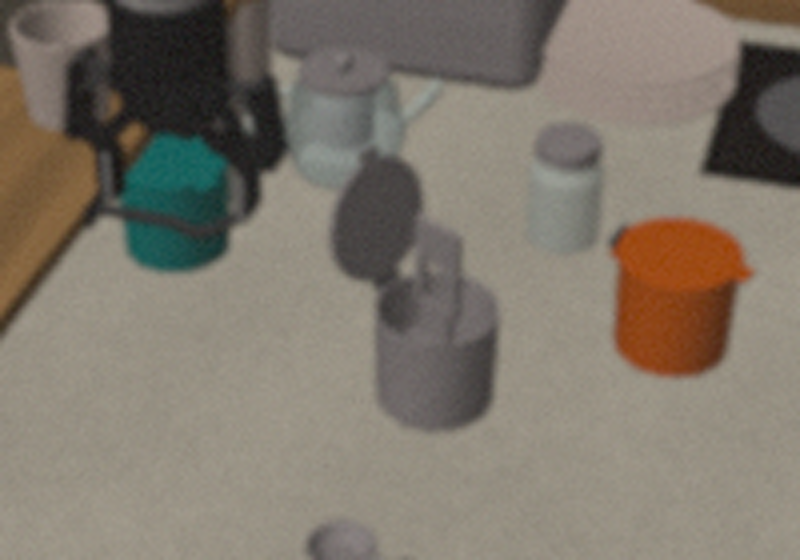

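View pics/w0.png

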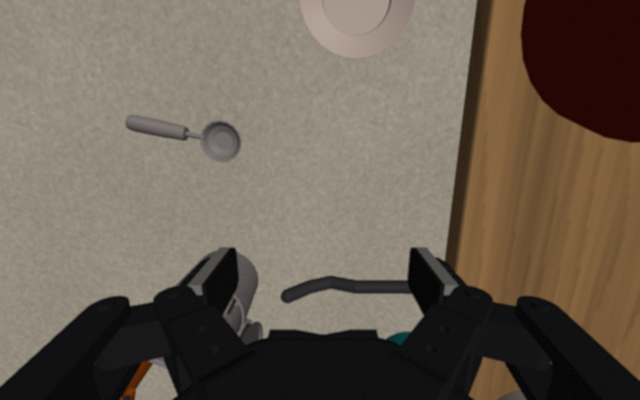

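The chosen pot is steel with its lid up and its scoop tab at about (340,190). The wrist view shows the hook, tip at (287,296). I'll move the arm clear so all the cameras can see.

Call:
carry_out --moves '[{"gripper": 0,"slide": [-0.07,-0.03,-0.04],"rot": [0,0,0]},{"gripper": 0,"slide": [-0.07,-0.03,-0.04],"rot": [0,0,0]},{"gripper": 0,"slide": [-0.07,-0.03,-0.04],"rot": [0,0,0]},{"gripper": 0,"slide": [-0.07,-0.03,-0.04],"rot": [0,0,0]},{"gripper": 0,"slide": [-0.07,-0.03,-0.04],"rot": [0,0,0]},{"gripper": 0,"slide": [-0.07,-0.03,-0.04],"rot": [0,0,0]},{"gripper": 0,"slide": [-0.07,-0.03,-0.04],"rot": [0,0,0]},{"gripper": 0,"slide": [-0.07,-0.03,-0.04],"rot": [0,0,0]},{"gripper": 0,"slide": [-0.07,-0.03,-0.04],"rot": [0,0,0]},{"gripper": 0,"slide": [0,0,0],"rot": [0,0,0]},{"gripper": 0,"slide": [0,0,0],"rot": [0,0,0]}]'

```text
time_s: 1.25
position: [0.4649, -0.3156, 0.4301]
eef_rot: [-2.223, -2.22, -0.001]
ft_force: [0.1, 0.1, -0.3]
gripper_width: 0.0854
```

```bash
python3 - <<'E'
from h import *
s=grab('scene','s1');d=grab('side','d1');w=grab('wrist','w1')
a=cv2.resize(s['image'][150:310,200:460],(800,492),interpolation=cv2.INTER_CUBIC)
cv2.imwrite('pics/c1.png',a)
b=cv2.resize(d['image'][110:250,220:420],(800,560),interpolation=cv2.INTER_CUBIC)
cv2.imwrite('pics/c2.png',np.hstack([cv2.resize(b,(400,280)),cv2.resize(w['image'],(400,280))])if 0 else b)
print(proj(w,[.46,-.14,.16]),proj(s,[.46,-.14,.16]))
E
```

```text
(np.float64(318.40547510687145), np.float64(35.344281187830774)) (np.float64(335.74268149704665), np.float64(173.28478825040526))
```

View pics/c1.png

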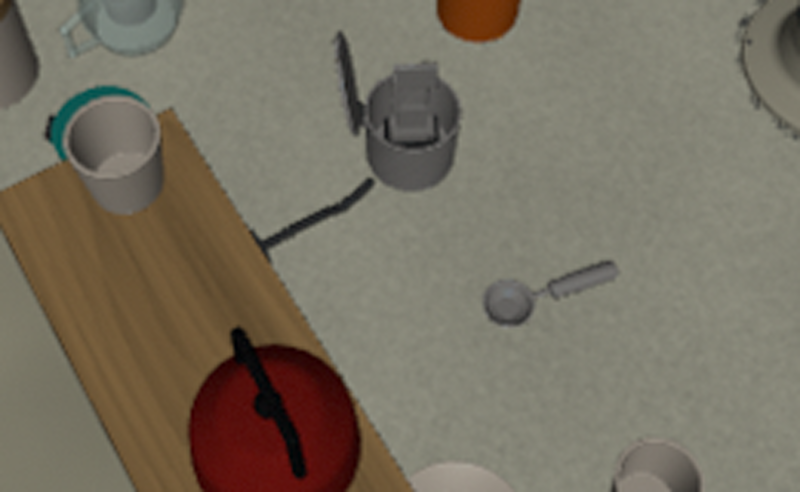

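View pics/w1.png

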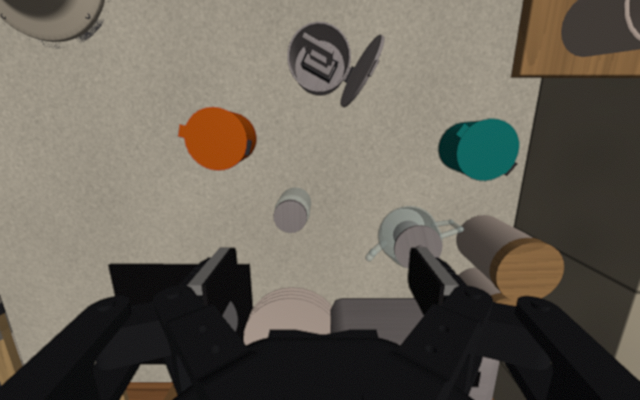

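Scene view: pot with its lid upright at full-frame px (312,176), tab top edge (328–342,171), and hook tip (320.6,209), dip (312,217), root (286,229). The wrist view shows the pot at (319,58), with its holder clearly yawed. I'll zoom both for precise pixels.

```bash
python3 - <<'E'
from h import *
d=load('d1')['image'];w=load('w1')['image']
a=cv2.resize(w[10:120,270:400],None,fx=4,fy=4,interpolation=cv2.INTER_CUBIC)   # 520x440
b=cv2.resize(d[145:265,220:360],None,fx=4,fy=4,interpolation=cv2.INTER_CUBIC)  # 560x480
c=np.zeros((480,800,3),np.uint8); 
a2=w[20:110,280:390]; a2=cv2.resize(a2,None,fx=3.6,fy=3.6,interpolation=cv2.INTER_CUBIC) # 396x324
b2=cv2.resize(d[150:250,250:360],None,fx=3.6,fy=3.6,interpolation=cv2.INTER_CUBIC) #396x360
c[:324,:396]=a2;c[:360,400:796]=b2
cv2.imwrite('pics/c3.png',c[:360])
E
```

```text
(no output)
```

View pics/c3.png

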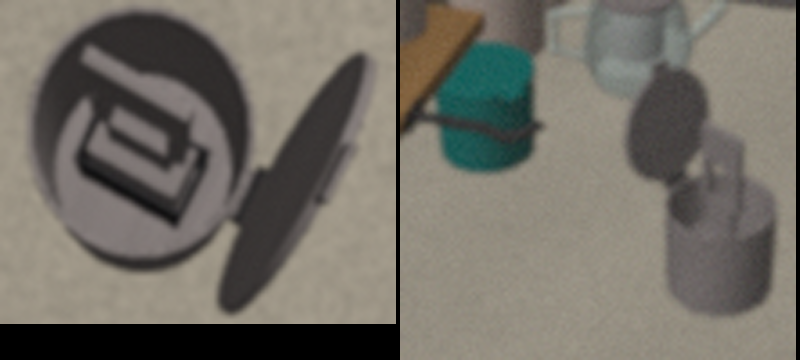

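```bash
python3 - <<'E'
from h import *
np.set_printoptions(precision=4,suppress=True)
s=load('s1');d=load('d1');w=load('w1');w0=load('w0')
A=onz(w,305,34.4,.16);B=onz(w,332.8,50.6,.16);print('tab w',A,B,np.linalg.norm(A-B),(A+B)/2,np.degrees(np.arctan2(*(B-A)[1::-1])))
for n,q in(('s',(s,342,171.1,328.4,171.1)),('d',(d,345.3,189.4,333.3,184.7))):
    a=onz(q[0],q[1],q[2],.16);b=onz(q[0],q[3],q[4],.16);print(n,a,b,np.linalg.norm(a-b),(a+b)/2,np.degrees(np.arctan2(*(b-a)[1::-1])))
print('rim',onz(w,319.2,53.3,.085))
print('tip',tri((s,320.6,209.1),(d,288.9,184.7),(w0,287,296)))
print('root',tri((s,286,229),(d,254.2,182.5)))
print('dip',tri((s,312.1,217),(d,280.6,187.5)))
for t in (s,d,w): print(proj(t,[.46,-.145,.16]))
E
```

```text
tab w [ 0.4435 -0.139   0.16  ] [ 0.4779 -0.157   0.16  ] 0.03893023112188041 [ 0.4607 -0.148   0.16  ] -27.6758863298698
s [ 0.4406 -0.137   0.16  ] [ 0.4738 -0.1574  0.16  ] 0.03899256352390788 [ 0.4572 -0.1472  0.16  ] -31.544822398181942
d [ 0.4401 -0.1391  0.16  ] [ 0.4802 -0.1525  0.16  ] 0.04239008595080231 [ 0.4601 -0.1458  0.16  ] -18.550265945592365
rim [ 0.46   -0.1435  0.085 ]
tip (array([ 0.5759, -0.0368,  0.215 ]), [1.1, 0.6, 1.4])
root (array([ 0.6777, -0.0356,  0.2046]), [2.0, 2.0])
dip (array([ 0.6008, -0.0352,  0.2008]), [1.2, 1.2])
(np.float64(334.7973041563753), np.float64(172.05952453260323))
(np.float64(339.2324965843039), np.float64(187.18477486477494))
(np.float64(318.42137190272246), np.float64(39.86262905734921))
```

Scoop at (0.460,-0.147), and the three views agree within about 3 mm. Pot yaw is about -28°. Hook seat is about (0.604,-0.036,0.203). Next I go above the scoop and turn the jaws across its y.

Call:
carry_out --moves '[{"gripper": 0,"slide": [0.0675,-0.002,0.068],"rot": [0,0,0]},{"gripper": 0,"slide": [0.0675,-0.002,0.068],"rot": [0,0,0]},{"gripper": 0,"slide": [0.0675,-0.002,0.068],"rot": [0,0,0]},{"gripper": 0,"slide": [0.0675,-0.002,0.068],"rot": [0,0,0]},{"gripper": 0,"slide": [0.0675,-0.003,0.068],"rot": [0,0,-0.24]},{"gripper": 0,"slide": [0,0,0],"rot": [0,0,-0.28]},{"gripper": 0,"slide": [0,0,0],"rot": [0,0,-0.28]},{"gripper": 0,"slide": [0,0,0],"rot": [0,0,-0.28]},{"gripper": 0,"slide": [0,0,0],"rot": [0,0,-0.28]},{"gripper": 0,"slide": [0,0,0],"rot": [0,0,-0.28]},{"gripper": 0,"slide": [0,0,0],"rot": [0,0,-0.28]},{"gripper": 0,"slide": [0,0,0],"rot": [0,0,-0.24]}]'

```text
time_s: 2.6
position: [0.4594, -0.1448, 0.2595]
eef_rot: [-0.751, -3.049, -0.001]
ft_force: [-0.1, -0.5, 0.5]
gripper_width: 0.0856
```

Call:
carry_out --moves '[{"gripper": 0,"slide": [0,0,0],"rot": [0,0,0]}]'

```text
time_s: 2.7
position: [0.4594, -0.145, 0.2595]
eef_rot: [-0.758, -3.048, -0.0]
ft_force: [-0.2, 0.1, -0.4]
gripper_width: 0.085
```

```bash
python3 - <<'E'
from h import *
w=grab('wrist','w2');o=sensors.get_obs()
print(o['position'],o['eef_rot'],Rn.from_rotvec(o['eef_rot']).as_matrix().round(3),proj(w,[.4595,-.147,.16]))
E
```

```text
[ 0.45941594 -0.14514138  0.25961587] [-7.64214758e-01 -3.04621336e+00 -3.73237631e-04] [[-0.882  0.472 -0.001]
 [ 0.472  0.882  0.   ]
 [ 0.001 -0.    -1.   ]] (np.float64(320.39685051398857), np.float64(210.9799513941816))
```

View pics/w2.png

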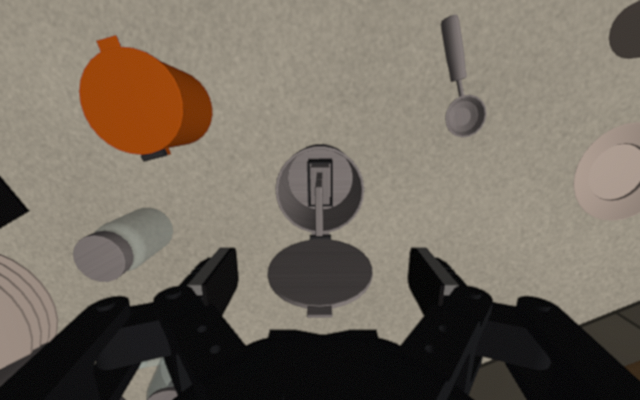

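The tab is at u≈319.5, edge-on and centred between the jaws, with its far end at v≈237; the lid is square beyond it at (320,272). I'll descend and grip.

Call:
carry_out --moves '[{"gripper": 0,"slide": [0,0,0.07],"rot": [0,0,0]},{"gripper": 0,"slide": [0,0,0.07],"rot": [0,0,0]},{"gripper": 0,"slide": [0,0,0.07],"rot": [0,0,0]},{"gripper": 120,"slide": [0,0,0],"rot": [0,0,0]},{"gripper": 255,"slide": [0,0,0],"rot": [0,0,0]},{"gripper": 255,"slide": [0,0,0],"rot": [0,0,0]},{"gripper": 255,"slide": [0,0,0],"rot": [0,0,0]},{"gripper": 255,"slide": [0,0,0],"rot": [0,0,0]},{"gripper": 255,"slide": [0,0,0],"rot": [0,0,0]},{"gripper": 255,"slide": [0,0,0],"rot": [0,0,0]}]' --force 60

```text
time_s: 3.75
position: [0.4601, -0.1467, 0.1568]
eef_rot: [0.763, 3.045, -0.001]
ft_force: [0.2, -0.5, 6.2]
gripper_width: 0.0048
```

Call:
carry_out --moves '[{"gripper": 255,"slide": [0,0,-0.03],"rot": [0,0,0]},{"gripper": 255,"slide": [0,0,-0.06],"rot": [0,0,0]},{"gripper": 255,"slide": [0,0,-0.06],"rot": [0,0,0]},{"gripper": 255,"slide": [0,0,-0.06],"rot": [0,0,0]},{"gripper": 255,"slide": [0,0,0],"rot": [0,0,0]},{"gripper": 255,"slide": [0,0,0],"rot": [0,0,0]}]'

```text
time_s: 4.35
position: [0.4597, -0.1463, 0.2611]
eef_rot: [0.763, 3.046, -0.0]
ft_force: [0.2, -0.5, -1.4]
gripper_width: 0.005
```

```bash
python3 - <<'E'
from h import *
d=grab('side','d3');s=grab('scene','s3');o=sensors.get_obs()
print(o['position'],o['eef_rot'],o['ft_force'],proj(d,o['position']))
c=np.zeros((400,800,3),np.uint8)
c[:,:400]=cv2.resize(d['image'][130:260,270:400],(400,400));c[:,400:]=cv2.resize(s['image'][110:240,260:390],(400,400));cv2.imwrite('pics/c4.png',c)
E
```

```text
[ 0.45916767 -0.14608761  0.25888726] [-7.62633626e-01 -3.04519072e+00 -6.35541778e-04] [-0.25701669  0.41914752 -0.63183743] (np.float64(340.4066911091563), np.float64(157.93963320542196))
```

View pics/c4.png

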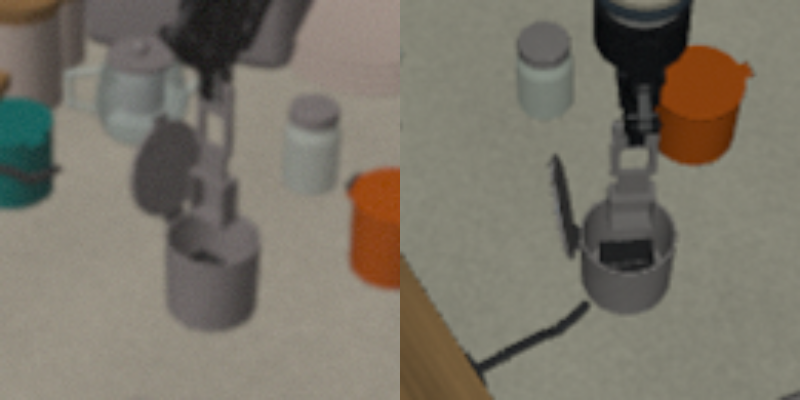

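The scoop is held upright with its window visible: upper edge at about (335.7,157.8) in scene and (339,165) in side. I'll check the grasp offset numerically.

```bash
python3 - <<'E'
from h import *
np.set_printoptions(precision=4,suppress=True)
d=load('d3');s=load('s3')
print(tri((s,335.7,157.8),(d,339.2,165.1)))
for z in (.216,.221,.226,.231,.190): print(z,proj(s,[.459,-.1465,z]),proj(d,[.459,-.1465,z]))
print('kettle',onz(s,289,290,.28))
E
```

```text
(array([ 0.4621, -0.1411,  0.2363]), [1.7, 1.7])
0.216 (np.float64(335.4953265932881), np.float64(159.8293197784706)) (np.float64(340.14434131230325), np.float64(170.7903731448249))
0.221 (np.float64(335.5595712221481), np.float64(158.7340428452286)) (np.float64(340.1854247134423), np.float64(169.30889734482392))
0.226 (np.float64(335.6243154391553), np.float64(157.6302486649672)) (np.float64(340.2266811436469), np.float64(167.82118208153156))
0.231 (np.float64(335.68956509450794), np.float64(156.51783750036387)) (np.float64(340.26811169833155), np.float64(166.32718785407627))
0.19 (np.float64(335.1690885713189), np.float64(165.3912007722529)) (np.float64(339.9334551963868), np.float64(178.39496937163347))
kettle [0.755 0.128 0.28 ]
```

Call:
carry_out --moves '[{"gripper": 255,"slide": [-0.0055,0.065,0],"rot": [0,0,0]},{"gripper": 255,"slide": [-0.0055,0.065,0],"rot": [0,0,0]},{"gripper": 255,"slide": [-0.0055,0.065,0],"rot": [0,0,0]},{"gripper": 255,"slide": [-0.0055,0.065,0],"rot": [0,0,0]},{"gripper": 255,"slide": [0,0,0],"rot": [0,0,0.27]},{"gripper": 255,"slide": [0,0,0],"rot": [0,0,0.27]},{"gripper": 255,"slide": [0,0,0],"rot": [0,0,0.27]},{"gripper": 255,"slide": [0,0,0],"rot": [0,0,0.27]},{"gripper": 255,"slide": [0,0,0],"rot": [0,0,0.27]},{"gripper": 255,"slide": [0,0,0],"rot": [0,0,0.27]},{"gripper": 255,"slide": [0,0,0],"rot": [0,0,0.27]},{"gripper": 255,"slide": [0,0,0],"rot": [0,0,0.27]}]'

```text
time_s: 5.65
position: [0.5299, -0.0367, 0.2582]
eef_rot: [-2.226, -2.213, 0.003]
ft_force: [-0.8, 0.1, 0.0]
gripper_width: 0.0049
```

Call:
carry_out --moves '[{"gripper": 255,"slide": [0,0,0],"rot": [0,0,0]},{"gripper": 255,"slide": [0,0,0],"rot": [0,0,0]}]'

```text
time_s: 5.85
position: [0.5301, -0.0367, 0.259]
eef_rot: [-2.216, -2.224, 0.002]
ft_force: [0.9, -0.0, -1.2]
gripper_width: 0.0047
```

```bash
python3 - <<'E'
from h import *
np.set_printoptions(precision=4,suppress=True)
d=grab('side','d4');s=grab('scene','s4');w=grab('wrist','w4');o=sensors.get_obs()
print(o['position'],o['eef_rot'],o['ft_force'])
P=o['position']
for t in(d,s): print(proj(t,[P[0],P[1],P[2]-.033]),proj(t,[P[0],P[1],P[2]-.068]),proj(t,[.572,-.036,.215]))
c=np.zeros((600,800,3),np.uint8)
f=dict(interpolation=cv2.INTER_CUBIC)
c[:300,:400]=cv2.resize(d['image'][140:215,250:350],(400,300),**f);c[:300,400:]=cv2.resize(s['image'][165:240,270:370],(400,300),**f)
c[300:,:480]=cv2.resize(w['image'],(480,300));cv2.imwrite('pics/c5.png',c)
E
```

```text
[ 0.5304 -0.0368  0.2598] [-2.2186 -2.2233  0.0008] [-0.0499 -0.7043 -0.7582]
(np.float64(304.2396550766621), np.float64(183.8098526207533)) (np.float64(304.4896951632081), np.float64(194.38947528583745)) (np.float64(289.90099401443484), np.float64(185.0685936840486))
(np.float64(335.386199309804), np.float64(198.562081586708)) (np.float64(334.92141284080543), np.float64(205.44598656264958)) (np.float64(321.6570943120619), np.float64(208.46984310090616))
```

View pics/c5.png

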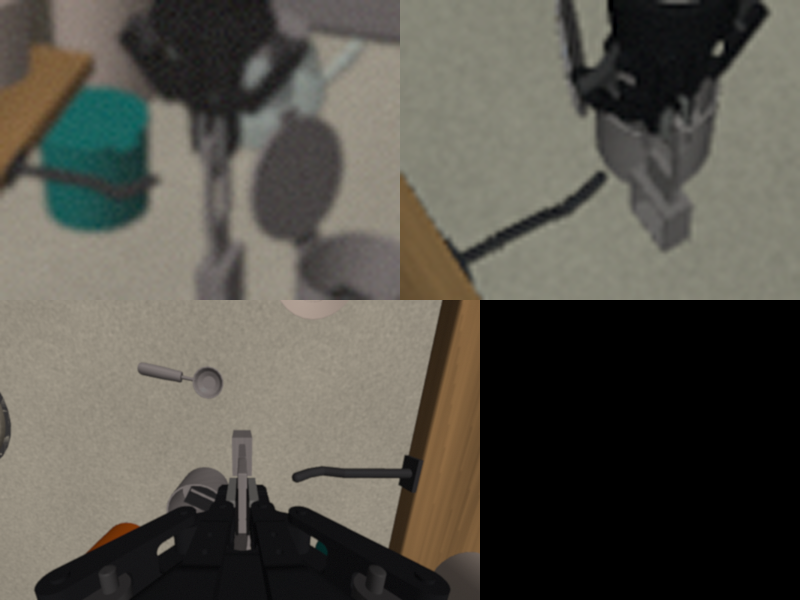

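Scoop squared up. The hook shows clearly in the wrist view, tip at (394.7,236) and root at (544,231). Refining the tip position.

```bash
python3 - <<'E'
from h import *
np.set_printoptions(precision=4,suppress=True)
s=load('s4');d=load('d4');w=load('w4');w0=load('w0')
print('tip end all',tri((s,320.5,209.3),(d,288.8,185.3),(w,392.5,236.5),(w0,284,296)))
print('tip s,d',tri((s,320.5,209.3),(d,288.8,185.3)))
print('tip s,w',tri((s,320.5,209.3),(w,392.5,236.5)))
print('level@.205 w',onz(w,480,(473-300)/.75,.205),onz(w,544,(473-300)/.75,.205),'tip@.215',onz(w,394,236.5,.215))
# hook mask centreline in wrist view: dark pixels
im=w['image'].max(axis=2).astype(int)
for u in range(384,540,6):
    col=im[205:255,u]; k=np.where(col<75)[0]+205
    print(u,k.min() if len(k) else None,k.max() if len(k) else None,end='; ')
E
```

```text
tip end all (array([ 0.5752, -0.0377,  0.2131]), [1.2, 0.8, 0.9, 1.0])
tip s,d (array([ 0.5753, -0.0362,  0.2135]), [0.0, 0.0])
tip s,w (array([ 0.5751, -0.0378,  0.2126]), [1.1, 1.1])
level@.205 w [ 0.6357 -0.0377  0.205 ] [ 0.6785 -0.0376  0.205 ] tip@.215 [ 0.5757 -0.0379  0.215 ]
384 None None; 390 233 239; 396 230 242; 402 228 240; 408 226 238; 414 224 236; 420 223 234; 426 223 233; 432 222 233; 438 223 234; 444 224 234; 450 224 235; 456 225 236; 462 225 236; 468 225 236; 474 225 236; 480 225 236; 486 225 236; 492 225 236; 498 225 236; 504 225 236; 510 225 236; 516 225 236; 522 225 236; 528 225 236; 534 225 247;
```

Call:
carry_out --moves '[{"gripper": 255,"slide": [0,0,-0.004],"rot": [0,0,0]},{"gripper": 255,"slide": [-0.001,0.028,0],"rot": [0,0,0]},{"gripper": 255,"slide": [0,0.028,0],"rot": [0,0,0]},{"gripper": 255,"slide": [0,0.028,0],"rot": [0,0,0]},{"gripper": 255,"slide": [0,0.028,0],"rot": [0,0,0]},{"gripper": 255,"slide": [0,0,0],"rot": [0,0,0]},{"gripper": 255,"slide": [0,0,0],"rot": [0,0,0]}]'

```text
time_s: 6.7
position: [0.5863, -0.0373, 0.2621]
eef_rot: [-2.22, -2.222, 0.001]
ft_force: [-0.0, 0.5, -1.4]
gripper_width: 0.0045
```

```bash
python3 - <<'E'
from h import *
np.set_printoptions(precision=4,suppress=True)
d=grab('side','d5');s=grab('scene','s5');w=grab('wrist','w5');o=sensors.get_obs()
print(o['position'],o['ft_force'])
c=np.zeros((600,800,3),np.uint8)
f=dict(interpolation=cv2.INTER_CUBIC)
c[:300,:400]=cv2.resize(d['image'][140:215,240:340],(400,300),**f);c[:300,400:]=cv2.resize(s['image'][165:240,270:370],(400,300),**f)
c[300:,:400]=cv2.resize(w['image'][180:330,220:420],(400,300));cv2.imwrite('pics/c6.png',c)
E
```

```text
[ 0.5861 -0.0373  0.2626] [ 0.4187 -0.6052 -0.9892]
```

View pics/c6.png

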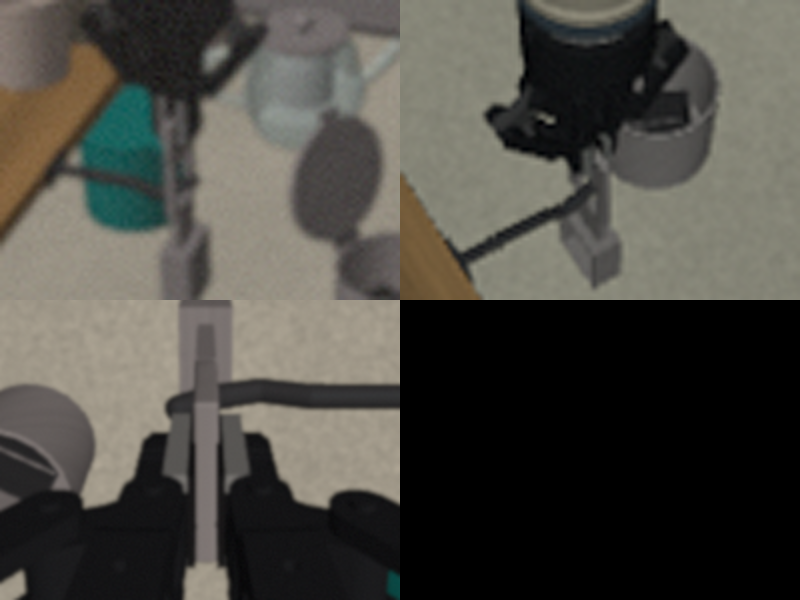

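The hook passes through the window: its tip shows on the robot side at wrist crop (172,407), with no contact force. I'll move in and down towards the seat.

Call:
carry_out --moves '[{"gripper": 255,"slide": [0,0.014,0.008],"rot": [0,0,0]},{"gripper": 255,"slide": [0,0.014,0.008],"rot": [0,0,0]},{"gripper": 255,"slide": [0,0.01,0.008],"rot": [0,0,0]},{"gripper": 255,"slide": [0,0,0.006],"rot": [0,0,0]},{"gripper": 255,"slide": [0,0,0],"rot": [0,0,0]},{"gripper": 255,"slide": [0,0,0],"rot": [0,0,0]}]'

```text
time_s: 7.45
position: [0.6054, -0.0373, 0.2471]
eef_rot: [-2.221, -2.221, 0.001]
ft_force: [0.4, 0.3, -0.3]
gripper_width: 0.0046
```

Call:
carry_out --moves '[{"gripper": 255,"slide": [0,0,0.008],"rot": [0,0,0]},{"gripper": 255,"slide": [0,0,0],"rot": [0,0,0]},{"gripper": 255,"slide": [0,0,0],"rot": [0,0,0]}]'

```text
time_s: 7.75
position: [0.6054, -0.0373, 0.2432]
eef_rot: [-2.221, -2.221, 0.0]
ft_force: [0.7, -0.8, -0.8]
gripper_width: 0.0042
```

Call:
carry_out --moves '[{"gripper": 255,"slide": [0,0,0.008],"rot": [0,0,0]},{"gripper": 255,"slide": [0,0,0],"rot": [0,0,0]},{"gripper": 255,"slide": [0,0,0],"rot": [0,0,0]}]'

```text
time_s: 8.05
position: [0.6054, -0.0373, 0.2391]
eef_rot: [-2.221, -2.221, 0.0]
ft_force: [0.3, -1.3, -0.7]
gripper_width: 0.0051
```

Call:
carry_out --moves '[{"gripper": 255,"slide": [0,0,0.006],"rot": [0,0,0]},{"gripper": 255,"slide": [0,0,0],"rot": [0,0,0]},{"gripper": 255,"slide": [0,0,0],"rot": [0,0,0]}]'

```text
time_s: 8.35
position: [0.6054, -0.0373, 0.2361]
eef_rot: [-2.221, -2.221, 0.0]
ft_force: [-0.4, -0.4, -1.8]
gripper_width: 0.0046
```

Call:
carry_out --moves '[{"gripper": 255,"slide": [0,0,0.006],"rot": [0,0,0]},{"gripper": 255,"slide": [0,0,0],"rot": [0,0,0]},{"gripper": 255,"slide": [0,0,0],"rot": [0,0,0]}]'

```text
time_s: 8.65
position: [0.6055, -0.0373, 0.2333]
eef_rot: [2.221, 2.221, -0.0]
ft_force: [-0.5, -1.0, -1.0]
gripper_width: 0.005
```

Call:
carry_out --moves '[{"gripper": 255,"slide": [0,0,0.006],"rot": [0,0,0]},{"gripper": 255,"slide": [0,0,0],"rot": [0,0,0]},{"gripper": 255,"slide": [0,0,0],"rot": [0,0,0]}]'

```text
time_s: 8.95
position: [0.6055, -0.0373, 0.2306]
eef_rot: [2.221, 2.221, 0.0]
ft_force: [-0.4, -0.8, 2.2]
gripper_width: 0.0045
```

Contact at TCP z≈0.233. Now the gentle tug.

Call:
carry_out --moves '[{"gripper": 255,"slide": [0,0,0.006],"rot": [0,0,0]},{"gripper": 255,"slide": [0,0,0.004],"rot": [0,0,0]},{"gripper": 255,"slide": [0,0,0],"rot": [0,0,0]},{"gripper": 255,"slide": [0,0,0],"rot": [0,0,0]}]'

```text
time_s: 9.35
position: [0.6056, -0.0373, 0.2259]
eef_rot: [2.221, 2.221, 0.001]
ft_force: [-0.4, -0.0, 5.0]
gripper_width: 0.0043
```

Call:
carry_out --moves '[{"gripper": 255,"slide": [0,0,0.002],"rot": [0,0,0]},{"gripper": 255,"slide": [0,0,0],"rot": [0,0,0]},{"gripper": 255,"slide": [0,0,0],"rot": [0,0,0]},{"gripper": 255,"slide": [0,0,0],"rot": [0,0,0]},{"gripper": 255,"slide": [0,0,0],"rot": [0,0,0]},{"gripper": 255,"slide": [0,0,0],"rot": [0,0,0]},{"gripper": 255,"slide": [0,0,0],"rot": [0,0,0]},{"gripper": 255,"slide": [0,0,0],"rot": [0,0,0]}]'

```text
time_s: 10.15
position: [0.6056, -0.0373, 0.2252]
eef_rot: [2.221, 2.221, 0.001]
ft_force: [-0.0, 0.1, 6.2]
gripper_width: 0.005
```

Call:
carry_out --moves '[{"gripper": 255,"slide": [0,0,-0.004],"rot": [0,0,0]},{"gripper": 255,"slide": [0,0,-0.004],"rot": [0,0,0]},{"gripper": 255,"slide": [0,0,-0.005],"rot": [0,0,0]},{"gripper": 255,"slide": [0,0,0],"rot": [0,0,0]},{"gripper": 255,"slide": [0,0,0],"rot": [0,0,0]}]'

```text
time_s: 10.65
position: [0.6055, -0.0373, 0.2303]
eef_rot: [-2.221, -2.221, 0.001]
ft_force: [-0.3, -0.1, 2.0]
gripper_width: 0.0048
```

Call:
carry_out --moves '[{"gripper": 255,"slide": [0,0,-0.004],"rot": [0,0,0]},{"gripper": 255,"slide": [0,0,0],"rot": [0,0,0]},{"gripper": 232,"slide": [0,0,0],"rot": [0,0,0]},{"gripper": 224,"slide": [0,0,0],"rot": [0,0,0]},{"gripper": 216,"slide": [0,0,0],"rot": [0,0,0]},{"gripper": 208,"slide": [0,0,0],"rot": [0,0,0]},{"gripper": 208,"slide": [0,0,0],"rot": [0,0,0]},{"gripper": 208,"slide": [0,0,0],"rot": [0,0,0]}]'

```text
time_s: 11.45
position: [0.6055, -0.0373, 0.2328]
eef_rot: [2.221, 2.221, 0.0]
ft_force: [-0.3, -0.9, -0.0]
gripper_width: 0.0157
```

```bash
python3 - <<'E'
from h import *
w=grab('wrist','w6');o=sensors.get_obs();print(o['position'],o['ft_force'],o['gripper_width'])
im=w['image'].max(axis=2).astype(int)
for v in (215,222,230,240,250): print(v,im[v,290:360:2])
E
```

```text
[ 0.6054917  -0.03729911  0.23278721] [ 0.00122813 -0.23614909 -0.24637148] 0.015945830550399925
215 [173 172 166 165 166 169 166 167 166 166 162 128 123 111  85  94  93  95
  97 113 123 123 121 124 156 165 164 162 159 161 163 165 164 162 163]
222 [169 169 164 163 164 165 164 162 166 168 162 129 122  90  89  94  94  95
  98 116 124 123 122 125 153 163 168 171 169 163 162 165 163 158 164]
230 [162 160 162 164 166 166 166 171 170 168 161 130 112 102 117 117 118 118
 113 115 124 123 122 126 157 163 163 164 164 163 159 158 161 163 160]
240 [ 52  42  68  88  88  88  90  59  18  36  53  53  60 108 125 124 124 128
 124  74  45  48  48  46  23  23  78  89  89  89  86  56  44  45  46]
250 [ 27  76  89  88  88  90  69  21  12  67 114 126 117 109 124 125 126 127
 122 141 149 136 120 103  39  11  32  80  89  89  89  89  58  22  21]
```

Released with zero force. Now I rise straight up and go behind the lid.

Call:
carry_out --moves '[{"gripper": 208,"slide": [0,0,-0.02],"rot": [0,0,0]},{"gripper": 208,"slide": [0,0,-0.03],"rot": [0,0,0]},{"gripper": 208,"slide": [0,0,-0.04],"rot": [0,0,0]},{"gripper": 208,"slide": [0,0,-0.06],"rot": [0,0,0]},{"gripper": 208,"slide": [0,0,-0.04],"rot": [0,0,0]},{"gripper": 255,"slide": [-0.0855,-0.0155,0],"rot": [0,0,0]},{"gripper": 255,"slide": [-0.0855,-0.0155,0],"rot": [0,0,0]},{"gripper": 255,"slide": [-0.0855,-0.0155,0],"rot": [0,0,0]},{"gripper": 255,"slide": [-0.0855,-0.0155,0],"rot": [0,0,0]},{"gripper": 255,"slide": [0,0,0],"rot": [0,0,-0.27]},{"gripper": 255,"slide": [0,0,0],"rot": [0,0,-0.27]},{"gripper": 255,"slide": [0,0,0],"rot": [0,0,-0.27]}]'

```text
time_s: 12.7
position: [0.5743, -0.209, 0.3297]
eef_rot: [1.722, 2.625, 0.001]
ft_force: [-0.8, 0.4, 0.7]
gripper_width: 0.0002
```

Call:
carry_out --moves '[{"gripper": 255,"slide": [0,0,0],"rot": [0,0,-0.27]},{"gripper": 255,"slide": [0,0,0],"rot": [0,0,-0.27]},{"gripper": 255,"slide": [0,0,0],"rot": [0,0,-0.27]},{"gripper": 255,"slide": [0,0,0],"rot": [0,0,-0.27]},{"gripper": 255,"slide": [0,0,0],"rot": [0,0,-0.27]},{"gripper": 255,"slide": [0,0,0],"rot": [0,0,0]},{"gripper": 255,"slide": [0,0,0],"rot": [0,0,0]}]'

```text
time_s: 13.4
position: [0.5746, -0.2083, 0.329]
eef_rot: [0.768, 3.045, -0.0]
ft_force: [0.7, -0.8, -0.0]
gripper_width: -0.0
```

```bash
python3 - <<'E'
from h import *
np.set_printoptions(precision=4,suppress=True)
w=grab('wrist','w7');d=grab('side','d7');s=grab('scene','s7');o=sensors.get_obs()
P=np.array(o['position']);print(P,Rn.from_rotvec(o['eef_rot']).as_matrix(),o['ft_force'],o['gripper_width'])
print('teapot approx',onz(load('w1'),408,235,.06))
px=np.array([.882,-.472,0]);H=np.array([.506,-.171,.0855]);C=np.array([.46,-.1465,.0])
print('TCP potx',(P-C)@px,'poty',(P-C)@np.array([.472,.882,0]))
# lid tab tip: from w2 px (320,316) & w1: tab tip
w2=load('w2');w1=load('w1');d1=load('d1')
for th in(1.7,1.8,1.9,1.95):
    T=H+.111*(-np.cos(th)*px+np.sin(th)*np.array([0,0,1])); print(th,T,proj(w2,T),proj(d1,T))
c=np.zeros((600,800,3),np.uint8);f=dict(interpolation=cv2.INTER_CUBIC)
c[:300,:400]=cv2.resize(d['image'][140:215,240:340],(400,300),**f);c[:300,400:]=cv2.resize(s['image'][130:240,255:401],(400,300),**f)
c[300:,:480]=cv2.resize(w['image'],(480,300));cv2.imwrite('pics/c7.png',c)
E
```

```text
[ 0.5745 -0.2083  0.3282] [[-0.881   0.4732  0.0005]
 [ 0.4732  0.881  -0.0002]
 [-0.0005  0.0001 -1.    ]] [ 0.1463  0.1609 -0.4313] 2.5899833424898932e-05
teapot approx [ 0.6234 -0.4433  0.06  ]
TCP potx 0.1301577625119597 poty -0.0004567219694281838
1.7 [ 0.5186 -0.1778  0.1956] (np.float64(320.9950661236474), np.float64(307.99026726515234)) (np.float64(323.4040892135974), np.float64(168.18088017566376))
1.8 [ 0.5282 -0.1829  0.1936] (np.float64(320.9929652897576), np.float64(318.5582870188663)) (np.float64(320.82464706907973), np.float64(167.38349324120645))
1.9 [ 0.5377 -0.1879  0.1905] (np.float64(320.9992077588504), np.float64(327.48513423152616)) (np.float64(318.33251594089563), np.float64(166.93179191236558))
1.95 [ 0.5422 -0.1904  0.1886] (np.float64(321.00523124738584), np.float64(331.3075970364568)) (np.float64(317.12721602829384), np.float64(166.83542622504692))
```

Lid angle is about 1.78 rad from its tab tip. The TCP is at pot x +130 mm, y 0, behind the lid. I'll descend and push it over.

Call:
carry_out --moves '[{"gripper": 255,"slide": [0,0,0.077],"rot": [0,0,0]},{"gripper": 255,"slide": [0,0,0.077],"rot": [0,0,0]},{"gripper": 255,"slide": [0,0,0.077],"rot": [0,0,0]},{"gripper": 255,"slide": [0,0,0.077],"rot": [0,0,0]},{"gripper": 255,"slide": [0,0,0],"rot": [0,0,0]},{"gripper": 255,"slide": [0.03,0,0],"rot": [0,0,0]},{"gripper": 255,"slide": [0.03,0,0],"rot": [0,0,0]},{"gripper": 255,"slide": [0.02,0,0],"rot": [0,0,0]},{"gripper": 255,"slide": [0.02,0,0],"rot": [0,0,0]},{"gripper": 255,"slide": [0.024,0,0],"rot": [0,0,0]},{"gripper": 255,"slide": [0,0,0],"rot": [0,0,0]}]'

```text
time_s: 14.65
position: [0.5197, -0.1789, 0.1759]
eef_rot: [0.763, 3.044, -0.001]
ft_force: [0.6, -1.5, 0.5]
gripper_width: 0.0001
```

Call:
carry_out --moves '[{"gripper": 255,"slide": [0.018,0,0.001],"rot": [0,0,0]},{"gripper": 255,"slide": [0.018,0,0.001],"rot": [0,0,0]},{"gripper": 255,"slide": [0.0175,0,0.005],"rot": [0,0,0]},{"gripper": 255,"slide": [0.0175,0,0.0065],"rot": [0,0,0]},{"gripper": 255,"slide": [0.016,0,0.009],"rot": [0,0,0]},{"gripper": 255,"slide": [0.0145,0,0.011],"rot": [0,0,0]},{"gripper": 255,"slide": [0.013,0,0.0125],"rot": [0,0,0]},{"gripper": 255,"slide": [0.011,0,0.0145],"rot": [0,0,0]},{"gripper": 255,"slide": [0,0,0],"rot": [0,0,0]},{"gripper": 255,"slide": [0,0,0],"rot": [0,0,0]}]'

```text
time_s: 15.65
position: [0.4642, -0.1492, 0.143]
eef_rot: [-0.763, -3.047, -0.001]
ft_force: [-0.6, -1.1, 0.8]
gripper_width: -0.0002
```

Call:
carry_out --moves '[{"gripper": 255,"slide": [0.009,0,0.016],"rot": [0,0,0]},{"gripper": 255,"slide": [0.007,0,0.017],"rot": [0,0,0]},{"gripper": 255,"slide": [0.003,0,0.012],"rot": [0,0,0]},{"gripper": 255,"slide": [0.002,0,0.01],"rot": [0,0,0]},{"gripper": 255,"slide": [0,0,0],"rot": [0,0,0]},{"gripper": 255,"slide": [0,0,0],"rot": [0,0,0]}]'

```text
time_s: 16.25
position: [0.4551, -0.1445, 0.1158]
eef_rot: [-0.763, -3.047, -0.0]
ft_force: [-0.2, -0.0, 0.7]
gripper_width: 0.0002
```

Call:
carry_out --moves '[{"gripper": 255,"slide": [0,0,0.008],"rot": [0,0,0]},{"gripper": 255,"slide": [0,0,0],"rot": [0,0,0]},{"gripper": 255,"slide": [0,0,0],"rot": [0,0,0]}]'

```text
time_s: 16.55
position: [0.4552, -0.1446, 0.112]
eef_rot: [-0.763, -3.047, 0.0]
ft_force: [0.6, 0.1, -0.5]
gripper_width: -0.0002
```

Call:
carry_out --moves '[{"gripper": 255,"slide": [0,0,0.005],"rot": [0,0,0]},{"gripper": 255,"slide": [0,0,0],"rot": [0,0,0]},{"gripper": 255,"slide": [0,0,0],"rot": [0,0,0]}]'

```text
time_s: 16.85
position: [0.4553, -0.1446, 0.1096]
eef_rot: [0.763, 3.047, -0.0]
ft_force: [0.6, 0.0, 1.0]
gripper_width: -0.0001
```

Call:
carry_out --moves '[{"gripper": 255,"slide": [0,0,0.003],"rot": [0,0,0]},{"gripper": 255,"slide": [0,0,0],"rot": [0,0,0]},{"gripper": 255,"slide": [0,0,0],"rot": [0,0,0]}]'

```text
time_s: 17.15
position: [0.4553, -0.1446, 0.1094]
eef_rot: [0.763, 3.047, -0.0]
ft_force: [-3.6, 1.6, 7.5]
gripper_width: 0.0001
```

Hard contact at TCP z 0.1095, exactly the height expected for a shut lid. I'll press and hold.

Call:
carry_out --moves '[{"gripper": 255,"slide": [0,0,0.002],"rot": [0,0,0]},{"gripper": 255,"slide": [0,0,0],"rot": [0,0,0]},{"gripper": 255,"slide": [0,0,0],"rot": [0,0,0]},{"gripper": 255,"slide": [0,0,0],"rot": [0,0,0]},{"gripper": 255,"slide": [0,0,0],"rot": [0,0,0]},{"gripper": 255,"slide": [0,0,0],"rot": [0,0,0]},{"gripper": 255,"slide": [0,0,0],"rot": [0,0,0]}]'

```text
time_s: 17.85
position: [0.4553, -0.1446, 0.1094]
eef_rot: [0.763, 3.046, -0.0]
ft_force: [-6.0, 2.5, 10.8]
gripper_width: -0.0001
```

Call:
carry_out --moves '[{"gripper": 255,"slide": [0,0,-0.01],"rot": [0,0,0]},{"gripper": 255,"slide": [0,0,-0.04],"rot": [0,0,0]},{"gripper": 255,"slide": [0,0,-0.08],"rot": [0,0,0]},{"gripper": 255,"slide": [0,0,-0.08],"rot": [0,0,0]},{"gripper": 255,"slide": [0.05,-0.06,-0.05],"rot": [0,0,0]},{"gripper": 255,"slide": [0.03,-0.08,-0.02],"rot": [0,0,0]},{"gripper": 255,"slide": [0.03,-0.08,-0.02],"rot": [0,0,0]},{"gripper": 255,"slide": [0,-0.08,-0.02],"rot": [0,0,0]},{"gripper": 255,"slide": [0,-0.08,-0.02],"rot": [0,0,0]},{"gripper": 255,"slide": [0,0,0],"rot": [0,0,0]},{"gripper": 255,"slide": [0,0,0],"rot": [0,0,0]}]'

```text
time_s: 18.95
position: [0.3168, -0.2866, 0.2769]
eef_rot: [-0.767, -3.046, -0.001]
ft_force: [-0.4, 0.8, -0.4]
gripper_width: 0.0001
```

```bash
python3 - <<'E'
from h import *
np.set_printoptions(precision=4,suppress=True)
d=grab('side','d8');s=grab('scene','s8');o=sensors.get_obs();print(o['position'],o['ft_force'])
c=np.zeros((540,800,3),np.uint8);f=dict(interpolation=cv2.INTER_CUBIC)
c[:,:400]=cv2.resize(d['image'][135:270,250:350],(400,540),**f);c[:,400:]=cv2.resize(s['image'][135:270,265:365],(400,540),**f)
cv2.imwrite('pics/c8.png',c)
for n,X in dict(seat=(.605,-.037,.202),top=(.605,-.037,.236),bot=(.605,-.037,.084)).items(): print(n,proj(d,X),proj(s,X))
E
```

```text
[ 0.3175 -0.2855  0.2765] [0.0261 1.673  0.0612]
seat (np.float64(279.0734385142772), np.float64(186.82432886090172)) (np.float64(310.4548067184648), np.float64(216.55531882278436))
top (np.float64(278.4540124641252), np.float64(176.54601845987926)) (np.float64(310.2098867127483), np.float64(210.00540360152027))
bot (np.float64(281.08879722617297), np.float64(220.26574193222302)) (np.float64(311.20734696896255), np.float64(236.680562683238))
```

View pics/c8.png

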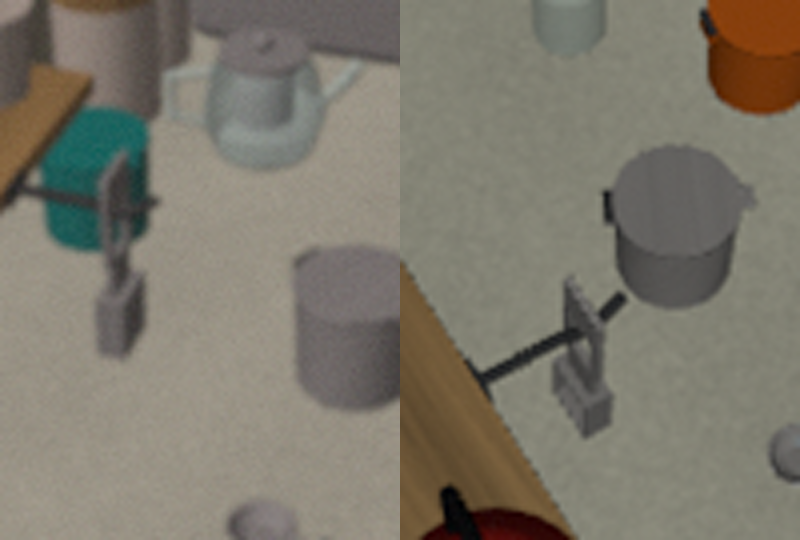

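The scoop hangs on the hook dip (side crop (118,205), scene crop (585,330)), the lid is flush on the pot, and the arm is clear. Handing in.

```bash
python3 -c "
from plant import sign_off; print(sign_off())"
```

```text
the job is handed in; nothing more can be done
None
```

I lifted the scoop out of the steel sugar pot and hung it by its window on the hook. While still holding it I tugged down for about 0.8 s, with about 6 N at the wrist, so about 7 N on the hook with the scoop's weight, and then let go at zero force. After that I pushed the lid over from behind and held it pressed down with about 11 N for about 0.6 s. It took about 19 s on the robot's clock.

**Last checks:** The final side and scene views show the scoop hanging in the dip of the hook, the lid lying flat on the pot and the arm clear of everything. The press met solid contact with the fingertips at 90.5 mm above the worktop, the height given for a shut lid. I touched nothing else. The orange and turquoise pots were left alone.

**Where readings disagreed:**
- **Window edge:** after the lift, the side view put the window's upper edge about 9 mm higher than the scene view. I used the scene value and the contact on the hook bore it out to about 2 mm.
- **Lid swing:** the force while the lid came down was lower than I expected from its stiff hinge.
- **Lid press:** it also showed about 6 N sideways.

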